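# Fit the balloon cup and raise the telescoping stand

### The arm

A 6-joint arm with a two-finger parallel gripper is mounted at the origin on the work surface. World frame = base frame: x ahead of the robot, y to its left, z up, the work surface at z = 0. Lengths are in m, angles in rad, forces in N, time in s.
With the tool pointing down it reaches from about 0.3 to 0.95 m from the base axis. Payload 3.1 kg.
Tool frame: the origin (TCP) lies between the finger pads; the fingertips stand 22 mm ahead of it and the grasp point (between the pads) lies 3 mm ahead of it; z points along the fingers, y is the direction in which the jaws open and shut (so a half turn about z gives the same grasp; the last joint's range is limited). The gripper opens to 85 mm and grips with 20 to 120 N. Pads are 22 mm wide; open, the fingers measure 114 mm over their backs; the gripper's body (76 mm by 85 mm) begins 54 mm behind the grasp point. The pads swing forward as they close: fully open they stand 13 mm farther back than shut.
Start: joints at [-1.175, 0.308, 1.634, -0, 1.2, -0.07], TCP at [0.281, -0.558, 0.253] pointing down, gripper open.
Joint ranges: [-3.06, 3.06], [-0.79, 1.96], [0.05, 2.63], [-1.19, 4.34], [0.05, 2.64], [-2.94, 2.94]. Speed limits (rad/s): [2.79, 2.79, 3.14, 3.14, 3.14, 3.14].

### API

Orientations are given as a unit quaternion [x, y, z, w].
In Python, from bench import ctrl gives the robot as it stands.
- The arm moves only by the tool step_arm, never from a script. Its argument "targets" is a list of rows, each a list of 7 numbers: the turn, a rotation vector about the tool's x, y, z in degrees, then the shift along the tool's x, y, z in m, then the opening, from 0 (shut) to 1 (fully open). In form: [[ax, ay, az, tx, ty, tz, claw], ...]. A call has 1 to 12 rows; each row is the pose to reach, as a shift and turn from the pose commanded when the call began, along the tool's axes at that moment; what a row does not reach only later rows make up. A row lasts 1/8 s, in which the tool goes at most 62.5 mm and 10.7 degrees, less where a joint would pass 70% of its speed; a pose out of reach is approached as far as the arm can. A call with a gripper value outside its range is refused whole. The fingers move at their own pace and stop on an object; the grip force is fixed at half the most. Time passes only in rows, so rows that repeat a pose let the fingers close. It gives the time, the measured TCP pose, the force and the opening at its end, in the units of the state.
- ctrl.sense(): the state, without advancing time (a new reading comes with each control period).
- ctrl.read_camera(name): name is "side" or "top"; returns a dict with "color" (384x512x3 uint8, red, green, blue), "fx", "fy", "cx", "cy" (pixels), "k1" (the pictures are not rectified: a ray, as slopes to the right and down, at radius r is drawn at 1 + k1 r^2 times it, then the intrinsics apply), "T" (4x4, takes a point from camera to world coordinates). Camera axes: x right, y down, z forward; pixel columns grow to the right and rows downward; lengths in m; the calibration is good to about 2 mm. A picture is of the moment at which its call begins. There is no depth.
- ctrl.finish_job(): hands the job in, once; it reports no verdict.
The state is a dict: "clock": time; "joints": joint angles; "joint_velocities": joint speeds; "joint_efforts": joint torques, N m; "eef_pos": TCP position; "orientation": TCP orientation; "contact_force": force on the tool from outside, world axes, zero at the start; "ft_torque": the same for the moment, N m; "gripper_width": opening from 0.0 (shut) to 1.0 (fully open).
Only numpy, scipy, OpenCV 4.12 (cv2) and the standard library are available. Lean on these libraries where they do the work, as an engineer would, in place of code of your own. Each camera call takes 0.05 s, during which the arm holds its last target.

### The job

Put the medium-sized of the three yellow balloon cups, the one that fits, fully down and upright over the spigot on top of the telescoping balloon stand, and let go of it. Then take the stand's side handle so that your grip squeezes in its red button, pull the mast straight up past its first stop to the second stop at the top of its travel, and finish there still gripping the handle with the button squeezed in and the mast fully extended, the cup still on. Leave the other two cups, the lantern, the pink dish and the pump where they are.

Things in the scene. Friction and masses are not known exactly. Their poses are not given: they have to be found in the camera images.
- rack: Fixed grey slotted rack lying flat, 80 mm (x) by 290 mm (y), floor 6 mm thick, four ribs 12 mm high and 4 mm thick making three bays 90 mm apart along its y. A cup stands in each bay; which is where varies. Origin: centre of the underside. Fingers closing along its x on a cup keep clear of the next bay.
- cup_medium: Medium of three yellow plastic cups, loose, mouth up in a rack bay. Rim band 46 mm across, from 30 to 50 mm (top) above its foot; below it a sleeve 26 mm across, 22 mm high; bore 20 mm right through. About 30 g. Origin: centre of the sleeve's underside, z up its axis. Fits the 17 mm spigot.
- cup_small: Smallest of three yellow plastic cups, loose, mouth up in a rack bay. Rim band 36 mm across, from 30 to 50 mm (top) above its foot; below it a sleeve 18 mm across, 22 mm high; bore 12 mm right through. About 30 g. Origin: centre of the sleeve's underside, z up its axis. Too small for the spigot; leave it.
- cup_large: Largest of three yellow plastic cups, loose, mouth up in a rack bay. Rim band 56 mm across, from 30 to 50 mm (top) above its foot; below it a sleeve 36 mm across, 22 mm high; bore 30 mm right through. About 30 g. Origin: centre of the sleeve's underside, z up its axis. Too loose for the spigot; leave it.
- stand: Fixed telescoping balloon stand: round white foot of 60 mm radius, upright white tube 32 mm thick, grey collar 38 mm across with its top 120 mm up. Origin: centre of the foot's underside, on the mast axis; z up. The side handle lies towards its -y, the red button looks to its +x. Its heading varies.
- seat (a point): Centre of the top face of the mast's grey flange (42 mm across), where the cup's sleeve rests; 150 mm above the table with the mast down, rising with it. A white spigot 17 mm across stands 22 mm up from it, its top 6 mm tapering to 10 mm. Same axes as the stand.
- handle: Grey block on the mast, 22 (x) by 40 (y) by 30 mm (z), on a bar 95 mm out from the mast axis to the stand's -y, its centre 13 mm below the seat. Origin: its centre; axes as the stand's. Taken from above, fingers closing along its x: one on the plain -x face, one on the button on the +x face (30 mm over both, 24 mm with the button in). It rises with the mast and cannot turn.
- button_face (a point): Centre of the red button's outer face, 22 mm (y) by 20 mm (z), on the handle's +x face at its mid height; 19 mm from the handle's centre when out.
- button (a joint): Travel of the red button into the handle, m: 0 out, 0.006 fully in. Sprung: 2.4 N to start, 6 N fully in. In by 5 mm or more it frees the mast; when it is out a catch locks the mast at the bottom (2 mm of play) and at the first stop.
- mast (a joint): Lift of the mast, m: 0 down (start), 0.06 first stop (the catch drops in there unless the button is held in), 0.12 second stop, the hard top of its travel. Straight up; with the button in it pulls with about 3 N weight, 1 N friction and a little drag. No catch at the second stop: let go, it sinks back.
- lantern: Loose glass lantern with brass frame, 110 by 110 mm, 205 mm high, at the far left. Origin: centre of its underside. Leave it.
- dish: Loose pink ceramic dish, 110 mm across, 30 mm high, beyond the work. Origin: centre of its underside. Leave it.
- pump: Loose purple hand pump standing upright, foot 80 mm across, 231 mm high with a lilac T-handle, at the far right. Origin: centre of its underside. Leave it.
Mind the look-alikes: they are no part of the job. What is shaped like the cup_medium but green or turquoise is not meant. What is shaped like the cup_large but black or purple is not meant.

How it is judged:
On the way, in this order (a step that is already met when the one before it is completed fails the run):
1. the medium cup sits fully down on the spigot, let go, with the mast still down (distance between cup_medium and seat below 0.006 m and angle between cup_medium's own z axis and vertical below 0.1 rad and contact force between the fingers and cup_medium below 0.3 N and value of joint mast below 0.01 m), for 0.2 s.
2. the button is squeezed in by the fingers while the mast is still down (value of joint button above 0.0045 m and value of joint mast below 0.01 m and contact force between the fingers and handle above 2 N), for 0.1 s.
At the end, for the whole second after the job is handed in: Mast within 6 mm of the second stop, fingers gripping the handle (over 3 N) with the button in over 4.5 mm; medium cup at rest on the seat (within 6 mm, tilt under 0.1 rad), untouched by the fingers; other cups, lantern, dish, pump upright within 25 mm of their starts (distance between cup_medium and seat below 0.006 m and angle between cup_medium's own z axis and vertical below 0.1 rad and contact force between the fingers and cup_medium below 0.3 N and value of joint mast above 0.114 m and value of joint button above 0.0045 m and contact force between the fingers and handle above 3 N and linear speed of cup_medium below 0.03 m/s and distance of each of cup_small, cup_large, lantern, dish, pump from where it was at the start of the episode below 0.025 m and angle between each of cup_small, cup_large, lantern, dish, pump's own z axis and vertical below 0.2 rad); the arm keeps its last pose, push and grip.
It fails at once if the cup small is moved or knocked over (distance of cup_small from where it was at the start of the episode above 0.025 m or angle between cup_small's own z axis and vertical above 0.5 rad).
It fails at once if the cup large is moved or knocked over (distance of cup_large from where it was at the start of the episode above 0.025 m or angle between cup_large's own z axis and vertical above 0.5 rad).
It fails at once if the lantern is moved or knocked over (distance of lantern from where it was at the start of the episode above 0.025 m or angle between lantern's own z axis and vertical above 0.5 rad).
It fails at once if the dish is moved or knocked over (distance of dish from where it was at the start of the episode above 0.025 m or angle between dish's own z axis and vertical above 0.5 rad).
It fails at once if the pump is moved or knocked over (distance of pump from where it was at the start of the episode above 0.025 m or angle between pump's own z axis and vertical above 0.5 rad).
It also fails if it takes over 51 s, if anything falls off the work surface, if the arm or the gripper's body presses on something with over 40 N, if the wrist force passes 120 N, or if a joint passes its speed limit or range.

## Working session

There is one attempt and no reset: what is moved stays moved. The work goes in short steps, Python scripts to look and compute and a tool call to move; the robot and the scene stay as the last step left them, time stands still between calls to the robot, and variables do not carry over. Pictures are saved under pics/ and viewed, and the job is handed in when it is done.

Besides the shell and the picture viewer there is one more tool, called after ">>>" in YAML: its name, and indented under it one key for each argument. step_arm: Moves the arm, as the interface text tells. Its arguments: {"type":"object","properties":{"targets":{"type":"array"}},"required":["targets"]}

```bash
ls; mkdir -p pics; python3 - <<'E'
from bench import ctrl
import cv2,json
print(ctrl.sense())
for n in("top","side"):
    d=ctrl.read_camera(n); cv2.imwrite(f"pics/{n}0.png",d["color"][:,:,::-1])
    print(n,d["fx"],d["fy"],d["cx"],d["cy"],d["k1"],d["T"])
E
```

```text
pics
{'clock': 0.0, 'joints': array([-1.17469209e+00,  3.08999921e-01,  1.63519444e+00,  1.02215626e-05,
        1.19967683e+00, -6.97194970e-02]), 'joint_velocities': array([ 0.0005065 , -0.00011772, -0.00144287, -0.00206195,  0.00065619,
       -0.0007631 ]), 'joint_efforts': array([ 4.03543208e-04, -4.15252697e+01, -2.76665336e+01,  6.40042413e-05,
        1.02490847e-02,  9.35893752e-06]), 'eef_pos': array([ 0.28039481, -0.5577143 ,  0.25204641]), 'orientation': array([ 9.72998225e-01,  2.30809783e-01, -1.80397891e-04, -1.12490267e-03]), 'contact_force': array([-0.60753744, -0.43626981,  0.28136876]), 'ft_torque': array([ 0.05462146, -0.00180098, -0.01122401]), 'gripper_width': 1.0055060003075342}
top 447.5988207346343 447.5988207346343 259.2027722828392 187.60146417390055 -0.11346604650726501 [[-0.05967258 -0.97699463  0.20474538  0.34373801]
 [-0.99821626  0.05878671 -0.01041217  0.02076346]
 [-0.00186367 -0.20500149 -0.97875989  1.25620898]
 [ 0.          0.          0.          1.        ]]
side 420.68338013401615 420.68338013401615 257.8757580915444 185.83735303144837 -0.10909571487598894 [[-0.92814167 -0.19089546  0.31954962  0.15052447]
 [-0.37213768  0.49469942 -0.78535726  1.11448844]
 [-0.00815988 -0.84783926 -0.53019054  0.82667845]
 [ 0.          0.          0.          1.        ]]
```

View pics/top0.png

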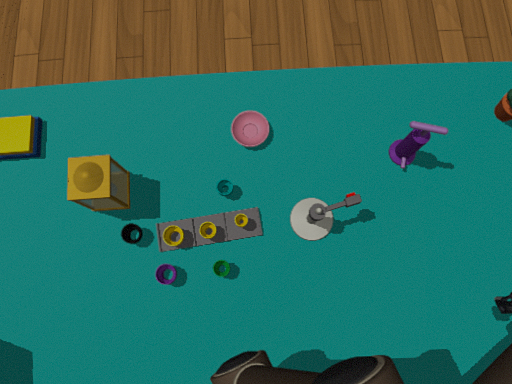

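View pics/side0.png

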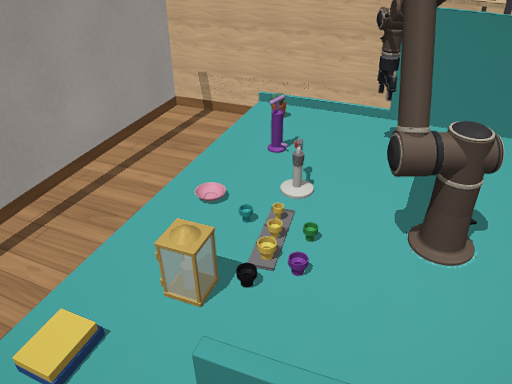

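```bash
cat > h.py <<'E'
import numpy as np,cv2,pickle
from scipy.spatial.transform import Rotation as R
def K(d): return np.array([[d["fx"],0,d["cx"]],[0,d["fy"],d["cy"]],[0,0,1.]])
def D(d): return np.array([d["k1"],0,0,0,0])
def proj(d,P):
    # forward model: pixel = K*(1+k1 r^2)*slope
    Ti=np.linalg.inv(d["T"]); 
    return cv2.projectPoints(np.atleast_2d(P).astype(float),cv2.Rodrigues(Ti[:3,:3])[0],Ti[:3,3],K(d),D(d))[0][:,0]
def atz(d,uv,z):
    n=cv2.undistortPoints(np.array(uv,float).reshape(-1,1,2),K(d),D(d))[:,0]
    r=np.c_[n,np.ones(len(n))]@d["T"][:3,:3].T; o=d["T"][:3,3]
    return o+r*((z-o[2])/r[:,2])[:,None]
def crop(d,c,w,h,s,fn):
    u,v=c; im=d["color"][max(v-h,0):v+h,max(u-w,0):u+w,::-1]
    cv2.imwrite(fn,cv2.resize(im,None,fx=s,fy=s,interpolation=cv2.INTER_CUBIC))
E
python3 - <<'E'
from bench import ctrl
import pickle
from h import *
d={n:ctrl.read_camera(n) for n in("top","side")}
pickle.dump(d,open("d0.pkl","wb"))
crop(d["top"],(210,230),65,40,6,"pics/c1.png")
crop(d["top"],(330,210),50,40,7,"pics/c2.png")
crop(d["side"],(275,232),50,40,7,"pics/c3.png")
crop(d["side"],(298,168),40,40,7,"pics/c4.png")
print(atz(d["top"],[(173,236),(208,230),(241,220)],.056))
print(atz(d["side"],[(266,242),(275,225),(278,208)],.056))
E
```

```text
[[0.47574905 0.2478161  0.056     ]
 [0.48661883 0.1526267  0.056     ]
 [0.50851286 0.06240778 0.056     ]]
[[0.48100038 0.24490365 0.056     ]
 [0.48423359 0.16063275 0.056     ]
 [0.50562324 0.07343575 0.056     ]]
```

View pics/c1.png

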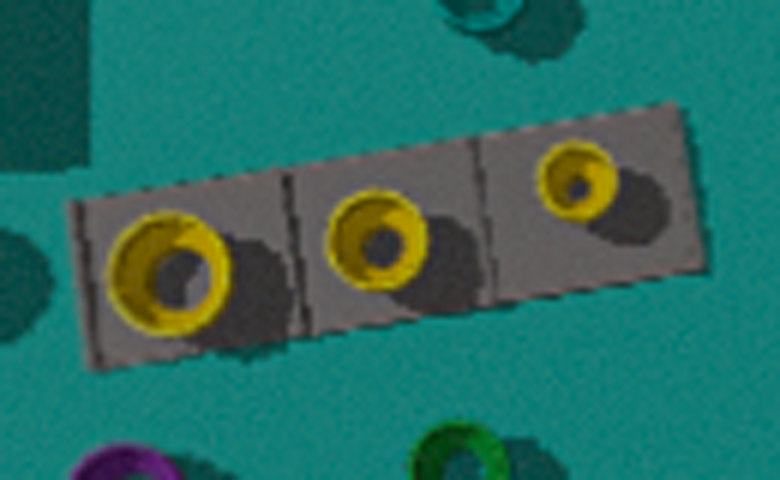

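View pics/c2.png

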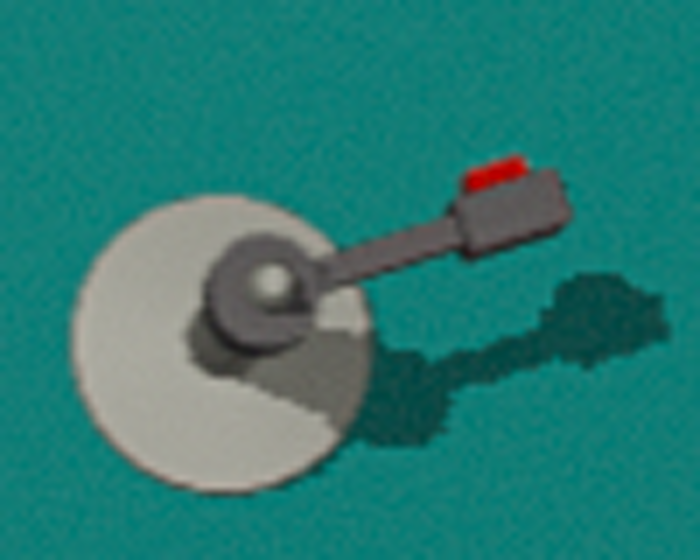

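View pics/c3.png

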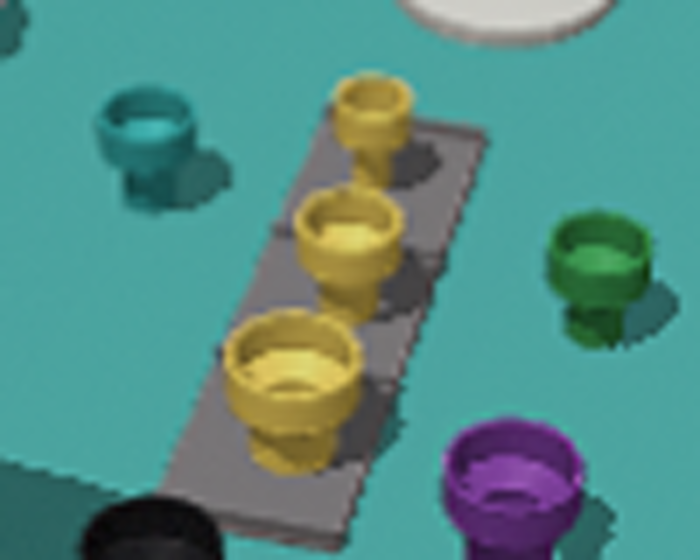

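View pics/c4.png

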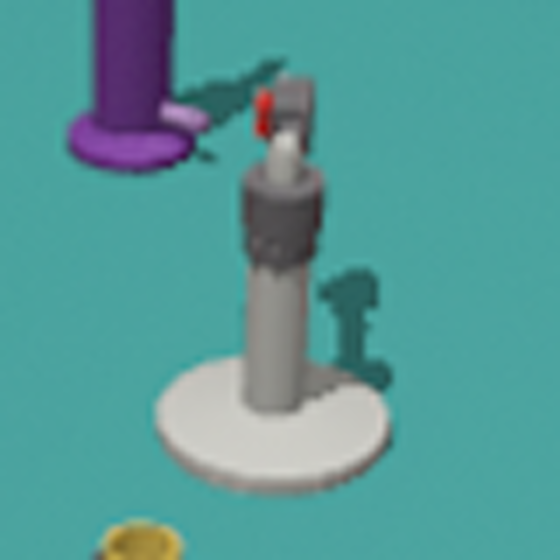

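```bash
cat >> h.py <<'E'
from scipy.optimize import minimize
S=8
def circ(x,y,z,r,n=48):
    a=np.linspace(0,2*np.pi,n,endpoint=False); return np.c_[x+r*np.cos(a),y+r*np.sin(a),0*a+z]
def fill(d,parts,x0,y0,w,h):
    m=np.zeros((h*S,w*S),np.uint8)
    for P in parts:
        p=(proj(d,P)-[x0,y0]+.5)*S-.5
        cv2.fillConvexPoly(m,cv2.convexHull(p.astype(np.float32)).round().astype(np.int32),255)
    return cv2.resize(m,(w,h),interpolation=cv2.INTER_AREA)/255.
def cupparts(p,z,ro,rs):
    x,y=p
    return [np.r_[circ(x,y,z+.03,ro),circ(x,y,z+.05,ro)],np.r_[circ(x,y,z,rs),circ(x,y,z+.022,rs)],np.r_[circ(x,y,z+.022,rs),circ(x,y,z+.03,ro)]]
def fitsil(ds,masks,rois,partf,p0,step):
    def c(p): return sum(((fill(d,partf(p),*r)-m)**2).sum() for d,m,r in zip(ds,masks,rois))
    sim=np.vstack([p0]+[np.array(p0)+np.eye(len(p0))[i]*step[i] for i in range(len(p0))])
    r=minimize(c,p0,method="Nelder-Mead",options=dict(initial_simplex=sim,xatol=1e-5,fatol=1e-3))
    return r.x,r.fun
E
python3 - <<'E'
import pickle
from h import *
d=pickle.load(open("d0.pkl","rb"))
def ym(im):
    im=im.astype(int); return ((im[...,0]>im[...,2]+60)&(im[...,1]>im[...,2]+35)).astype(np.uint8)
for nm,p0,ro,rs in (("L",(.478,.246),.028,.018),("M",(.486,.155),.023,.013),("S",(.507,.067),.018,.009)):
  ds,ms,rs_=[],[],[]
  for n in d:
    c=proj(d[n],[[p0[0],p0[1],.035]])[0]; x0,y0=(c-17).round().astype(int); roi=(x0,y0,34,34)
    m=ym(d[n]["color"])[y0:y0+34,x0:x0+34]
    k,l,st,cen=cv2.connectedComponentsWithStats(m); i=l[17,17] or 1+st[1:,4].argmax(); i=1+np.argmin(np.hypot(*(cen[1:]-17).T)+1000*(st[1:,4]<30))
    m=(l==i).astype(np.uint8)
    ct,_=cv2.findContours(m,cv2.RETR_EXTERNAL,cv2.CHAIN_APPROX_NONE); m2=m*0; cv2.drawContours(m2,ct,-1,1,-1)
    ds.append(d[n]);ms.append(m2.astype(float));rs_.append(roi)
    print(nm,n,m2.sum(),fitsil([d[n]],ms[-1:],rs_[-1:],lambda p:cupparts(p,.006,ro,rs),p0,(.006,.006)))
  print(nm,"both",fitsil(ds,ms,rs_,lambda p:cupparts(p,.006,ro,rs),p0,(.006,.006)))
# stand
t=d["top"]
print("spigot",atz(t,[(318.4,209.6)],.172))
pts=[(200,195),(290,200)]
im=t["color"].astype(int)
red=(im[...,0]>130)&(im[...,1]<70)
ys,xs=np.nonzero(red[190:215,330:370]); print("red top",xs.mean()+330,ys.mean()+190,len(xs))
s=d["side"]["color"].astype(int); red=(s[...,0]>130)&(s[...,1]<80)
ys,xs=np.nonzero(red[135:160,285:310]); print("red side",xs.mean()+285,ys.mean()+135,len(xs))
E
```

```text
L top 352 (array([0.47863217, 0.24982677]), np.float64(8.726428296808919))
L side 410 (array([0.48001773, 0.24445063]), np.float64(65.70286812764321))
L both (array([0.47888391, 0.24887638]), np.float64(101.838892733564))
M top 235 (array([0.48872119, 0.15506873]), np.float64(9.530242214532873))
M side 413 (array([0.49022555, 0.149017  ]), np.float64(196.0645444059977))
M both (array([0.48869332, 0.15485282]), np.float64(220.29840830449825))
S top 144 (array([0.51065741, 0.06323832]), np.float64(5.4503037293348715))
S side 257 (array([0.51036328, 0.06497266]), np.float64(147.39861591695504))
S both (array([0.51056591, 0.06324007]), np.float64(152.77131872356784))
spigot [[ 0.50674558 -0.13251772  0.172     ]]
red top 350.3478260869565 194.2173913043478 23
red side 295.375 143.25 8
```

```bash
cat >> h.py <<'E'
def box(cx,cy,th,x0,x1,y0,y1,z0,z1):
    P=np.array([[x,y,z] for x in(x0,x1) for y in(y0,y1) for z in (z0,z1)])
    Rz=R.from_euler("z",th).as_matrix(); return P@Rz.T+[cx,cy,0]
def cyl(x,y,r,z0,z1): return np.r_[circ(x,y,z0,r),circ(x,y,z1,r)]
def stand(p,ft=.008,bw=.006,l=0):
    x,y,th=p
    return [cyl(x,y,.06,0,ft),cyl(x,y,.016,0,.1),cyl(x,y,.019,.1,.12),cyl(x,y,.021,.144+l,.15+l),cyl(x,y,.0085,.15+l,.166+l),
     np.r_[circ(x,y,.166+l,.0085),circ(x,y,.172+l,.005)],cyl(x,y,.012,.1,.15+l),
     box(x,y,th,-.011,.011,-.115,-.075,.122+l,.152+l),box(x,y,th,-bw,bw,-.08,0,.137-bw+l,.137+bw+l),box(x,y,th,.011,.019,-.106,-.084,.127+l,.147+l)]
E
python3 - <<'E'
import pickle
from h import *
d=pickle.load(open("d0.pkl","rb"))
ms={};rois={}
for n,(x0,y0,w,h) in (("top",(285,185,82,62)),("side",(272,132,50,70))):
    im=d[n]["color"].astype(float)[y0:y0+h,x0:x0+w]
    m=((im[...,1]<im[...,0]*1.35)).astype(np.uint8)
    k,l,st,_=cv2.connectedComponentsWithStats(m); m=(l==1+st[1:,4].argmax())
    ms[n]=m.astype(float); rois[n]=(x0,y0,w,h)
    cv2.imwrite(f"pics/m_{n}.png",cv2.resize(m.astype(np.uint8)*255,None,fx=5,fy=5,interpolation=0))
for th0 in (-.3,):
 p0=(.507,-.1325,0.2)
 for ft in (.006,.01,.014):
  for bw in (.004,.006):
   for ns in (["top"],["side"],["top","side"]):
    print(ft,bw,ns,fitsil([d[n] for n in ns],[ms[n] for n in ns],[rois[n] for n in ns],lambda p:stand(p,ft,bw),p0,(.006,.006,.1)))
c=np.array([(72,203),(678,103),(706,268),(93,368)])/6+[145,190]-.5
q=atz(d["top"],c,.010); print(q)
for a,b in((0,1),(3,2)): v=q[b]-q[a];print(np.linalg.norm(v),np.degrees(np.arctan2(v[1],v[0]))+90)
E
```

```text
0.006 0.004 ['top'] (array([ 0.50744753, -0.13367755,  0.25279462]), np.float64(44.10299115724722))
0.006 0.004 ['side'] (array([ 0.5099182 , -0.14207908,  0.26097599]), np.float64(50.06865051903114))
0.006 0.004 ['top', 'side'] (array([ 0.50775408, -0.13404964,  0.25303899]), np.float64(143.67835447904653))
0.006 0.006 ['top'] (array([ 0.5074148 , -0.13361893,  0.25627785]), np.float64(38.60084582852749))
0.006 0.006 ['side'] (array([ 0.5099182 , -0.14207908,  0.26097599]), np.float64(50.06865051903114))
0.006 0.006 ['top', 'side'] (array([ 0.5076131 , -0.13424732,  0.25545711]), np.float64(139.49245674740484))
0.01 0.004 ['top'] (array([ 0.50747474, -0.13317719,  0.25337337]), np.float64(40.4555324875048))
0.01 0.004 ['side'] (array([ 0.50922175, -0.13989185,  0.26142142]), np.float64(35.734379084967316))
0.01 0.004 ['top', 'side'] (array([ 0.50745927, -0.13384592,  0.25789016]), np.float64(120.78806612841214))
0.01 0.006 ['top'] (array([ 0.50711559, -0.13327429,  0.25628415]), np.float64(33.688043060361395))
0.01 0.006 ['side'] (array([ 0.50922175, -0.13989185,  0.26142142]), np.f
[... 274 characters left out ...]
  , -0.13785485,  0.26336753]), np.float64(45.36692041522492))
0.014 0.004 ['top', 'side'] (array([ 0.5072667 , -0.13336732,  0.2580527 ]), np.float64(106.81740868896578))
0.014 0.006 ['top'] (array([ 0.50711154, -0.13301456,  0.25264447]), np.float64(34.24549019607843))
0.014 0.006 ['side'] (array([ 0.508668  , -0.13785485,  0.26336753]), np.float64(45.36692041522492))
0.014 0.006 ['top', 'side'] (array([ 0.50715446, -0.13337677,  0.25814922]), np.float64(102.65671664744328))
[[0.51912349 0.30252644 0.01      ]
 [0.54988499 0.01557736 0.01      ]
 [0.47156298 0.00717282 0.01      ]
 [0.44139001 0.29408255 0.01      ]]
0.2885932162833135 6.118849215678026
0.2884919415935995 6.003464972270038
```

```bash
cat >> h.py <<'E'
def togo(s,pos,yjaw_deg):
    """turn(deg)+shift in tool axes to pose: tool z down, tool y at world angle yjaw"""
    Rc=R.from_quat(s["orientation"]); a=np.radians(yjaw_deg)
    y=np.array([np.cos(a),np.sin(a),0]); z=np.array([0,0,-1.]); x=np.cross(y,z)
    Rt=R.from_matrix(np.c_[x,y,z])
    return np.round(np.degrees((Rc.inv()*Rt).as_rotvec()),2),np.round(Rc.inv().apply(np.array(pos)-s["eef_pos"]),4)
E
python3 - <<'E'
from bench import ctrl
from h import *
s=ctrl.sense()
print(togo(s,(.4887,.1551,.252),6.1))
d=pickle.load(open("d0.pkl","rb"));print(atz(d["top"],[(222,268),(225,187)],.05))
E
```

```text
(array([-7.000e-02, -6.000e-02, -6.941e+01]), array([ 0.5063, -0.5436,  0.0014]))
[[0.38346301 0.11997903 0.05      ]
 [0.60341627 0.10193471 0.05      ]]
```

Candidates by pixel (top view):
- Yellow large at (173,236).
- Yellow medium at (208,230).
- Yellow small at (241,220).
- Turquoise at (225,187) and green at (222,268), both look-alikes.
- Black at (132,233) and purple at (166,274), both look-alikes.

I choose the yellow one in the middle bay at (208,230). The crop shows it yellow, and the rim fits 46 mm.

>>> step_arm:
  targets:
    - [0, 0, -69.4, 0.506, -0.544, 0, 1]
    - [0, 0, -69.4, 0.506, -0.544, 0, 1]
    - [0, 0, -69.4, 0.506, -0.544, 0, 1]
    - [0, 0, -69.4, 0.506, -0.544, 0, 1]
    - [0, 0, -69.4, 0.506, -0.544, 0, 1]
    - [0, 0, -69.4, 0.506, -0.544, 0, 1]
    - [0, 0, -69.4, 0.506, -0.544, 0, 1]
    - [0, 0, -69.4, 0.506, -0.544, 0, 1]
    - [0, 0, -69.4, 0.506, -0.544, 0, 1]
    - [0, 0, -69.4, 0.506, -0.544, 0, 1]
    - [0, 0, -69.4, 0.506, -0.544, 0, 1]
    - [0, 0, -69.4, 0.506, -0.544, 0, 1]

```text
clock: 1.7
eef_pos: [0.4887, 0.1572, 0.2534]
orientation: [0.668, 0.744, 0.0, 0.0]
contact_force: [1.4, -0.5, 0.7]
gripper_width: 0.997
```

```bash
python3 - <<'E'
from bench import ctrl
from h import *
s=ctrl.sense();print(s["clock"],s["eef_pos"],s["joints"])
print(togo(s,(.4887,.1551,.12),6.1))
d=ctrl.read_camera("top");crop(d,(210,230),65,50,6,"pics/t1.png")
d=ctrl.read_camera("side");crop(d,(270,200),80,80,5,"pics/s1.png")
E
```

```text
1.7 [0.48867391 0.15718339 0.25336312] [ 2.26451964e-01  9.18346374e-02  1.89360619e+00 -1.75551265e-04
  1.15559104e+00  1.19230179e-01]
(array([0.03, 0.01, 0.05]), array([-0.0021, -0.0003,  0.1334]))
```

View pics/s1.png

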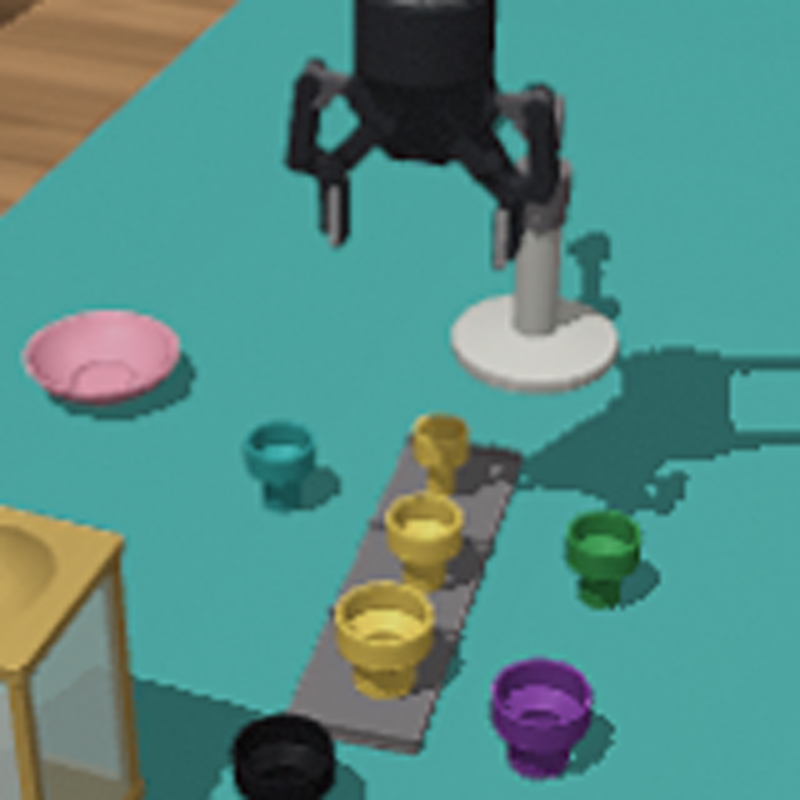

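>>> step_arm:
  targets:
    - [0, 0, 0, -0.001, 0, 0.06, 1]
    - [0, 0, 0, -0.002, 0, 0.12, 1]
    - [0, 0, 0, -0.002, 0, 0.16, 1]
    - [0, 0, 0, -0.002, 0, 0.18, 1]
    - [0, 0, 0, -0.002, 0, 0.2, 1]
    - [0, 0, 0, -0.002, 0, 0.207, 1]
    - [0, 0, 0, -0.002, 0, 0.207, 1]
    - [0, 0, 0, -0.002, 0, 0.207, 1]

```text
clock: 2.8
eef_pos: [0.4895, 0.1529, 0.0472]
orientation: [0.669, 0.744, 0.001, 0.001]
contact_force: [0.3, -0.1, 0.7]
gripper_width: 1.003
```

```bash
python3 - <<'E'
from bench import ctrl
from h import *
s=ctrl.sense();print(s["clock"],s["eef_pos"],s["contact_force"])
d=ctrl.read_camera("side");crop(d,(270,210),50,50,8,"pics/s2.png")
d=ctrl.read_camera("top");crop(d,(210,220),50,40,8,"pics/t2.png")
E
```

```text
2.8 [0.48948609 0.1528863  0.04719348] [ 0.29694041 -0.12983129  0.71345864]
```

View pics/s2.png

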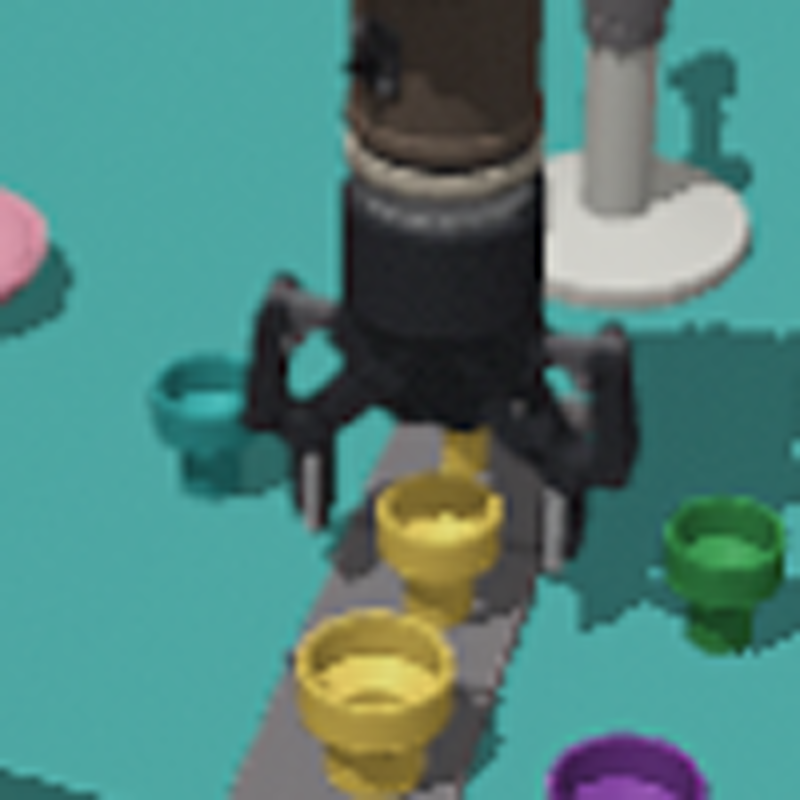

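View pics/t2.png

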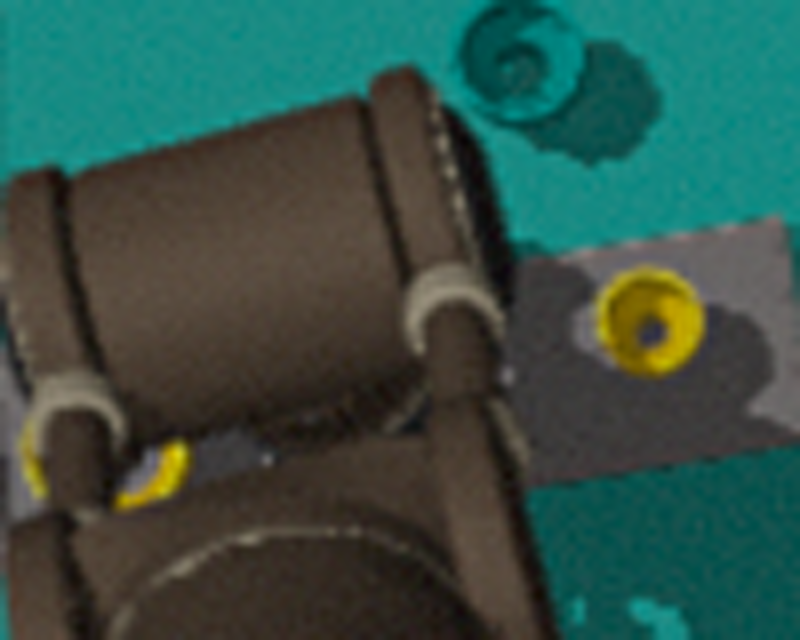

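```bash
python3 - <<'E'
from bench import ctrl
from h import *
d=pickle.load(open("d0.pkl","rb"))["side"]
c=np.array([.4895,.1529,0]);u=np.array([.994,.106,0])
for z in(.03,.038): print(proj(d,[c+u*.045+[0,0,z],c-u*.045+[0,0,z]]).round(1).tolist())
# cup rim top center predicted from top-cam fit vs observed
print(proj(d,[[.4887,.1551,.056],[.4887,.1551,.006]]))
print(atz(d,[(275.2,222.5)],.056), atz(d,[(259.1-.5,225.1),(288.9,230.5)],.036))
E
```

```text
[[260.0, 227.6], [288.5, 232.3]]
[[259.9, 225.5], [288.6, 230.3]]
[[274.23320069 223.63747514]
 [274.01960086 236.56807316]]
[[0.4879134  0.14868404 0.056     ]] [[0.53991116 0.15465555 0.036     ]
 [0.44423815 0.14648616 0.036     ]]
```

>>> step_arm:
  targets:
    - [0, 0, 0, 0, 0, 0, 0.7]
    - [0, 0, 0, 0, 0, 0, 0.6]
    - [0, 0, 0, 0, 0, 0, 0.4]
    - [0, 0, 0, 0, 0, 0, 0.2]
    - [0, 0, 0, 0, 0, 0, 0.0]
    - [0, 0, 0, 0, 0, 0, 0.0]
    - [0, 0, 0, 0, 0, 0, 0.0]
    - [0, 0, 0, 0, 0, 0, 0.0]

```text
clock: 3.9
eef_pos: [0.4889, 0.153, 0.0469]
orientation: [0.669, 0.744, 0.0, 0.0]
contact_force: [-2.1, -0.5, 4.7]
gripper_width: 0.53
```

>>> step_arm:
  targets:
    - [0, 0, 0, 0, 0, -0.02, 0]
    - [0, 0, 0, 0, 0, -0.06, 0]
    - [0, 0, 0, 0, 0, -0.12, 0]
    - [0, 0, 0, 0, 0, -0.18, 0]
    - [0, 0, 0, 0, 0, -0.2, 0]
    - [0, 0, 0, 0, 0, -0.2, 0]
    - [0, 0, 0, 0, 0, -0.2, 0]

```text
clock: 4.78
eef_pos: [0.4875, 0.1526, 0.2445]
orientation: [0.669, 0.744, -0.001, -0.001]
contact_force: [-0.1, -0.3, -1.2]
gripper_width: 0.522
```

```bash
python3 - <<'E'
from bench import ctrl
from h import *
s=ctrl.sense();print(s["clock"],s["eef_pos"],s["contact_force"],s["gripper_width"])
d=ctrl.read_camera("side");crop(d,(270,180),50,50,8,"pics/s3.png")
print(togo(s,(.5073,-.1333,.24),14.7))
E
```

```text
4.775 [0.48745665 0.15261848 0.2445144 ] [-0.10419378 -0.27404522 -1.16012753] 0.522435576337928
(array([-0.17,  0.01, -8.61]), array([-0.2864, -0.0106,  0.0046]))
```

View pics/s3.png

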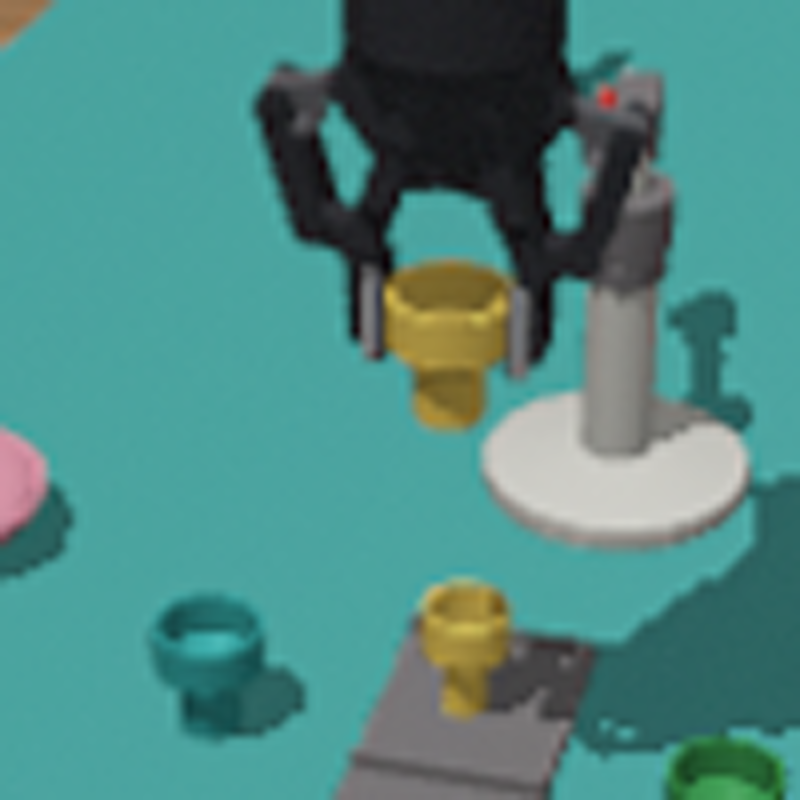

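>>> step_arm:
  targets:
    - [0, 0, -2, -0.05, -0.002, 0.0, 0]
    - [0, 0, -8.6, -0.11, -0.011, 0.005, 0]
    - [0, 0, -8.6, -0.17, -0.011, 0.005, 0]
    - [0, 0, -8.6, -0.23, -0.011, 0.005, 0]
    - [0, 0, -8.6, -0.27, -0.011, 0.005, 0]
    - [0, 0, -8.6, -0.2864, -0.0106, 0.005, 0]
    - [0, 0, -8.6, -0.2864, -0.0106, 0.005, 0]
    - [0, 0, -8.6, -0.2864, -0.0106, 0.005, 0]

```text
clock: 5.82
eef_pos: [0.508, -0.1316, 0.2404]
orientation: [0.611, 0.792, 0.0, -0.001]
contact_force: [0.9, 0.5, -0.5]
gripper_width: 0.523
```

```bash
python3 - <<'E'
from bench import ctrl
from h import *
s=ctrl.sense();print(s["clock"],s["eef_pos"],s["contact_force"],s["gripper_width"],R.from_quat(s["orientation"]).as_matrix()[:,2])
d={n:ctrl.read_camera(n) for n in("top","side")}
pickle.dump((d,s["eef_pos"]),open("d1.pkl","wb"))
crop(d["side"],(298,150),30,40,10,"pics/s4.png")
crop(d["top"],(320,200),50,40,8,"pics/t4.png")
# overlay stand model on d0 side
d0=pickle.load(open("d0.pkl","rb"))["side"]; x0,y0=268,125
im=cv2.resize(d0["color"][y0:y0+75,x0:x0+60,::-1],None,fx=10,fy=10,interpolation=cv2.INTER_CUBIC)
for p,col in (((.5073,-.1333,.256),(0,255,0)),((.508,-.137,.256),(0,0,255))):
  for P in (circ(*p[:2],.15,.021),circ(*p[:2],.12,.019),circ(*p[:2],.172,.005),circ(*p[:2],0.0,.06),circ(*p[:2],.15,.0085)):
    q=((proj(d0,P)-[x0,y0]+.5)*10).round().astype(np.int32); cv2.polylines(im,[q],True,col,1)
cv2.imwrite("pics/ov.png",im[:600])
E
```

```text
5.825 [ 0.50797809 -0.1315721   0.24042934] [ 0.88814158  0.53871616 -0.49416329] 0.5228095522517601 [-0.00170726  0.00140093 -0.99999756]
```

View pics/s4.png

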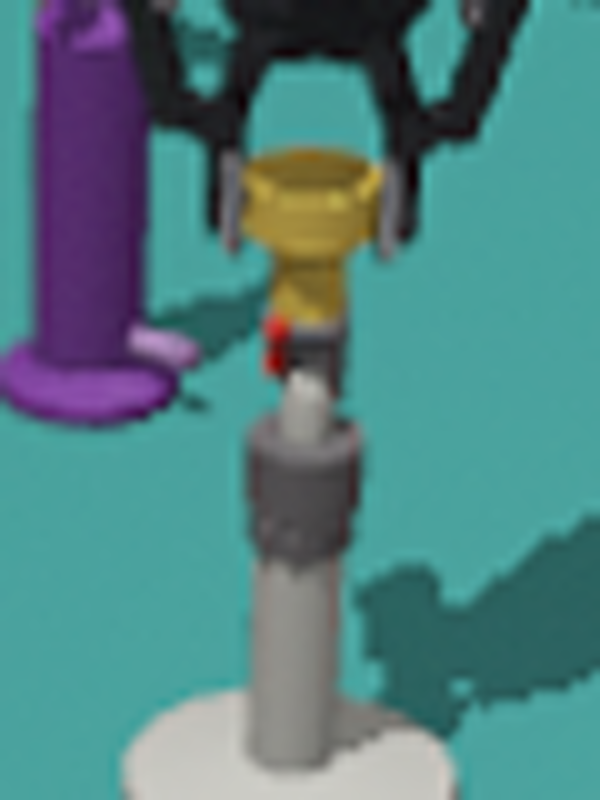

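View pics/t4.png

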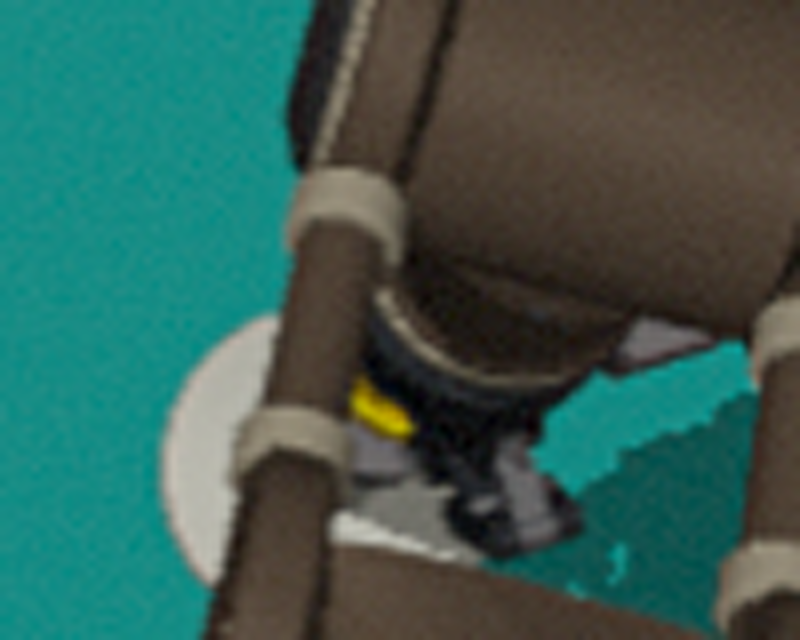

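View pics/ov.png

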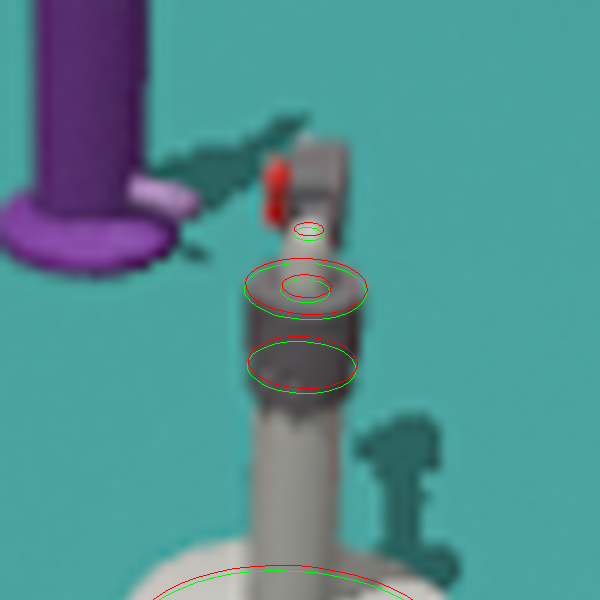

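```bash
cat > m.py <<'E'
from h import *
def measure(d,z,w0=(.508,-.135),vis=None):
    im=d["color"].astype(float); g=im[...,1]-im[...,0]
    bg=np.median(g[100:170,310:330]); 
    A=1-np.clip(g/bg,0,1)
    # flange
    roi=(288,150,22,8); x0,y0,w,h=roi
    f=fitsil([d],[A[y0:y0+h,x0:x0+w]],[roi],lambda p:[cyl(*p,.021,.135,.15),cyl(*p,.0085,.15,.166)],(.5085,-.137),(.004,.004))
    # cup
    Y=np.clip((im[...,0]-im[...,2]-20)/50,0,1)*(im[...,1]>im[...,2]+15)
    c=proj(d,[[*w0,z+.025]])[0]; x0,y0=(c-[9,14]).round().astype(int); w,h=18,28
    W=np.ones((h,w)); 
    P=fill(d,cupparts(w0,z,.023,.013),x0,y0,w,h)
    W[:, :int(round(c[0]-x0-5.5))]=0; W[:, int(round(c[0]-x0+6.5)):]=0
    M=Y[y0:y0+h,x0:x0+w]
    def cost(p): return (W*(fill(d,cupparts(p,z,.023,.013),x0,y0,w,h)-M)**2).sum()
    r=minimize(cost,w0,method="Nelder-Mead",options=dict(initial_simplex=[w0,(w0[0]+.005,w0[1]),(w0[0],w0[1]+.005)],xatol=1e-5,fatol=1e-3))
    return f,(r.x,r.fun)
E
python3 - <<'E'
from m import *
(d,p)=pickle.load(open("d1.pkl","rb"))
for dz in(-.001,0,.001): print(measure(d["side"],p[2]-.0409+dz))
d0=pickle.load(open("d0.pkl","rb"))
print(measure(d0["side"],.2)[0])
E
```

```text
((array([ 0.50774701, -0.13637017]), np.float64(0.7686766254873363)), (array([ 0.51057813, -0.13609375]), np.float64(9.46107635524798)))
((array([ 0.50774701, -0.13637017]), np.float64(0.7686766254873363)), (array([ 0.5098049 , -0.13313262]), np.float64(9.409508496732027)))
((array([ 0.50774701, -0.13637017]), np.float64(0.7686766254873363)), (array([ 0.50920161, -0.13106961]), np.float64(9.691984467512494)))
(array([ 0.5078367 , -0.13665762]), np.float64(0.7169593196871394))
```

>>> step_arm:
  targets:
    - [0, 0, 0, -0.002, -0.001, 0.01, 0]
    - [0, 0, 0, -0.003, -0.0018, 0.018, 0]
    - [0, 0, 0, -0.003, -0.0018, 0.018, 0]
    - [0, 0, 0, -0.003, -0.0018, 0.018, 0]

```text
clock: 6.42
eef_pos: [0.5075, -0.1364, 0.2232]
orientation: [0.611, 0.792, -0.0, -0.0]
contact_force: [0.3, 0.6, -0.6]
gripper_width: 0.523
```

```bash
cat > ov.py <<'E'
from bench import ctrl
from m import *
import sys
s=ctrl.sense();p=s["eef_pos"];print(s["clock"],p,s["contact_force"],s["gripper_width"],R.from_quat(s["orientation"]).as_matrix()[:,2])
d=ctrl.read_camera("side"); n=sys.argv[1]
pickle.dump((d,p),open(f"{n}.pkl","wb"))
z=p[2]-.0409
f,c=measure(d,z,(p[0]+.001,p[1]-.003)); print("flange",f,"cup",c)
x0,y0=268,110
im=cv2.resize(d["color"][y0:y0+60,x0:x0+60,::-1],None,fx=10,fy=10,interpolation=cv2.INTER_CUBIC)
raw=im.copy()
def dr(P,col):
    q=((proj(d,P)-[x0,y0]+.5)*10).round().astype(np.int32); cv2.polylines(im,[q],True,col,1)
for r,zz in((.013,0),(.013,.022),(.023,.03),(.023,.05)): dr(circ(*c[0],z+zz,r),(255,0,0))
for r,zz in ((.021,.15),(.0085,.166),(.005,.172)): dr(circ(*f[0],zz,r),(0,0,255))
# seat-aligned cup outline in green
for r,zz in((.013,0),(.023,.03),(.023,.05)): dr(circ(*f[0],z+zz,r),(0,255,0))
cv2.imwrite(f"pics/{n}.png",np.hstack([raw[:,150:480],im[:,150:480]]))
E
python3 ov.py d2
```

```text
6.425 [ 0.50750329 -0.13635178  0.22315543] [ 0.2920873   0.60573833 -0.58783145] 0.5234525659883441 [-1.56152095e-04  1.19375830e-04 -9.99999981e-01]
flange (array([ 0.5077117 , -0.13634306]), np.float64(0.7232863929480398)) cup (array([ 0.50806251, -0.13528285]), np.float64(5.969076509034987))
```

View pics/d2.png

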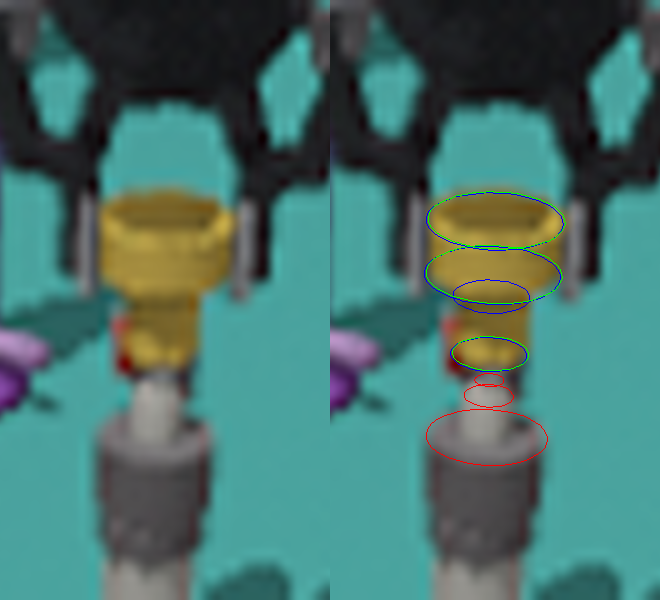

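>>> step_arm:
  targets:
    - [0, 0, 0, -0.0005, 0, 0.006, 0]
    - [0, 0, 0, -0.0005, 0, 0.012, 0]
    - [0, 0, 0, -0.0005, 0, 0.016, 0]
    - [0, 0, 0, -0.0005, 0, 0.016, 0]

```text
clock: 6.98
eef_pos: [0.5073, -0.1365, 0.2066]
orientation: [0.611, 0.792, 0.0, -0.001]
contact_force: [0.0, 0.6, -0.8]
gripper_width: 0.523
```

```bash
python3 ov.py d3
```

```text
6.975 [ 0.5072785  -0.13654826  0.20657829] [ 0.00150091  0.62372888 -0.84991143] 0.5229598808043928 [-1.08945435e-03  8.61975009e-04 -9.99999035e-01]
flange (array([ 0.50736261, -0.13515891]), np.float64(1.1006900457071502)) cup (array([ 0.50864121, -0.13651581]), np.float64(8.400806920415224))
```

View pics/d3.png

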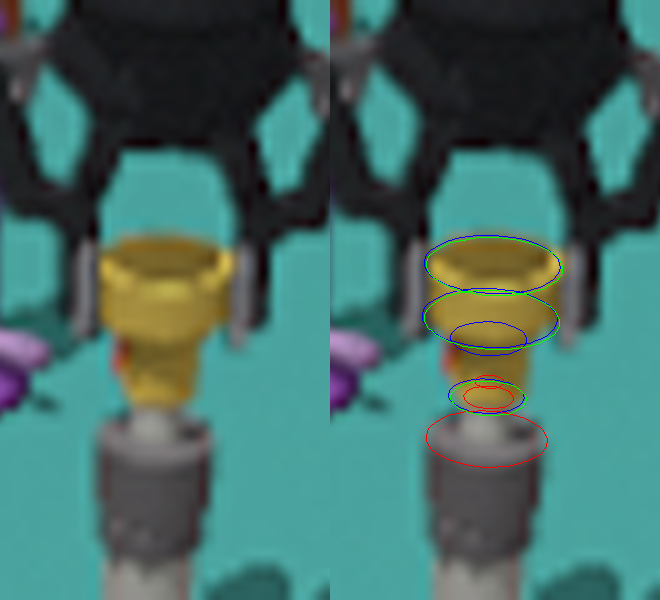

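>>> step_arm:
  targets:
    - [0, 0, 0, 0, 0, 0.004, 0]
    - [0, 0, 0, 0, 0, 0.008, 0]
    - [0, 0, 0, 0, 0, 0.008, 0]

```text
clock: 7.4
eef_pos: [0.5074, -0.1365, 0.1987]
orientation: [0.611, 0.792, 0.0, -0.0]
contact_force: [1.0, 1.7, -2.1]
gripper_width: 0.523
```

>>> step_arm:
  targets:
    - [0, 0, 0, 0, 0, 0.003, 0]
    - [0, 0, 0, 0, 0, 0.006, 0]
    - [0, 0, 0, 0, 0, 0.006, 0]

```text
clock: 7.78
eef_pos: [0.5075, -0.1366, 0.1929]
orientation: [0.611, 0.792, 0.0, -0.0]
contact_force: [1.1, 2.5, -0.3]
gripper_width: 0.523
```

```bash
python3 ov.py d4
```

```text
7.775 [ 0.50751548 -0.13660855  0.19289631] [ 1.11126263  2.48229187 -0.26082099] 0.5227992303775232 [-3.14775185e-04  5.65053561e-04 -9.99999791e-01]
flange (array([ 0.50906579, -0.14034876]), np.float64(2.4549753508942542)) cup (array([ 0.5090013 , -0.13772053]), np.float64(10.499043291041906))
```

View pics/d4.png

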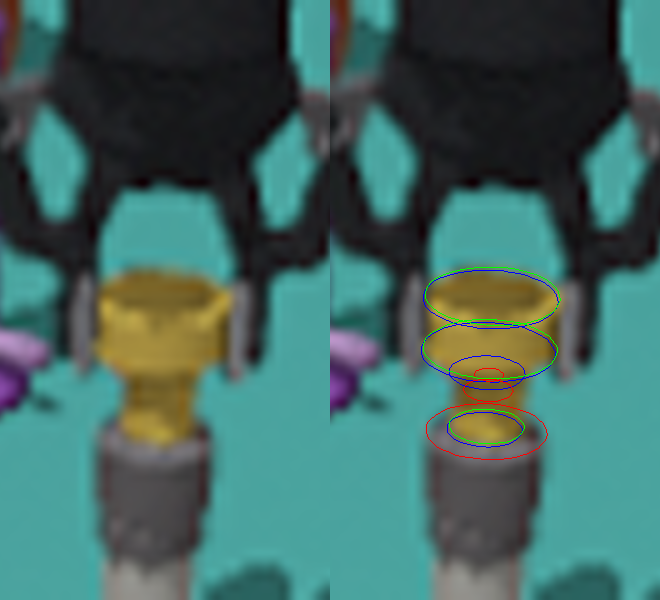

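>>> step_arm:
  targets:
    - [0, 0, 0, 0.0008, 0.0002, 0.001, 0]
    - [0, 0, 0, 0.0008, 0.0002, 0.0018, 0]
    - [0, 0, 0, 0.0008, 0.0002, 0.0018, 0]

```text
clock: 8.2
eef_pos: [0.5077, -0.1363, 0.1915]
orientation: [0.611, 0.792, -0.0, 0.0]
contact_force: [-0.1, 0.5, 0.5]
gripper_width: 0.523
```

>>> step_arm:
  targets:
    - [0, 0, 0, 0, 0, 0.001, 0]
    - [0, 0, 0, 0, 0, 0.001, 0]

```text
clock: 8.45
eef_pos: [0.5078, -0.1363, 0.191]
orientation: [0.611, 0.792, -0.0, 0.0]
contact_force: [-2.0, 1.4, 4.5]
gripper_width: 0.522
```

Seated: vertical reaction of 4.5 N at the expected height. Releasing.

>>> step_arm:
  targets:
    - [0, 0, 0, 0, 0, 0.0005, 0.55]
    - [0, 0, 0, 0, 0, 0, 0.65]
    - [0, 0, 0, 0, 0, 0, 0.8]
    - [0, 0, 0, 0, 0, 0, 1]
    - [0, 0, 0, 0, 0, 0, 1]
    - [0, 0, 0, 0, 0, 0, 1]
    - [0, 0, 0, 0, 0, 0, 1]

```text
clock: 9.32
eef_pos: [0.5076, -0.136, 0.1905]
orientation: [0.611, 0.792, 0.0, -0.0]
contact_force: [-0.2, 0.2, -0.3]
gripper_width: 1.001
```

>>> step_arm:
  targets:
    - [0, 0, 0, 0, 0, -0.02, 1]
    - [0, 0, 0, 0, 0, -0.06, 1]
    - [0, 0, 0, 0, 0, -0.1, 1]
    - [0, 0, 0, 0, 0, -0.12, 1]
    - [0, 0, 0, 0, 0, -0.12, 1]
    - [0, 0, 0, 0, 0, -0.12, 1]

```text
clock: 10.07
eef_pos: [0.5069, -0.1358, 0.3092]
orientation: [0.611, 0.792, -0.0, -0.001]
contact_force: [0.6, -0.0, 0.6]
gripper_width: 0.999
```

```bash
python3 ov.py d5; python3 - <<'E'
from bench import ctrl
from h import *
d=ctrl.read_camera("side");crop(d,(298,160),30,30,10,"pics/s5.png")
d=ctrl.read_camera("top");crop(d,(330,205),50,40,8,"pics/t5.png")
E
```

```text
10.075 [ 0.50694148 -0.13580328  0.30921535] [ 0.57739678 -0.00576031  0.62265466] 0.9986190403345708 [-1.88329855e-03  6.56919756e-04 -9.99998011e-01]
flange (array([ 0.50930469, -0.14017578]), np.float64(2.083251479087827)) cup (array([ 0.55544148, -0.14567828]), np.float64(0.0))
```

View pics/s5.png

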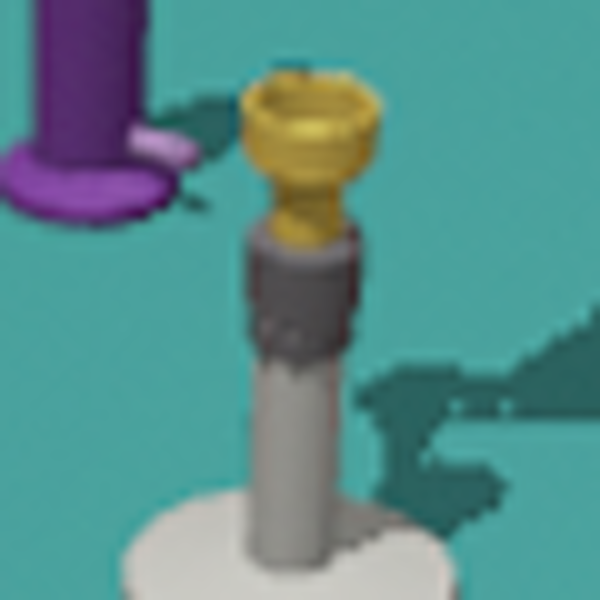

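View pics/t5.png

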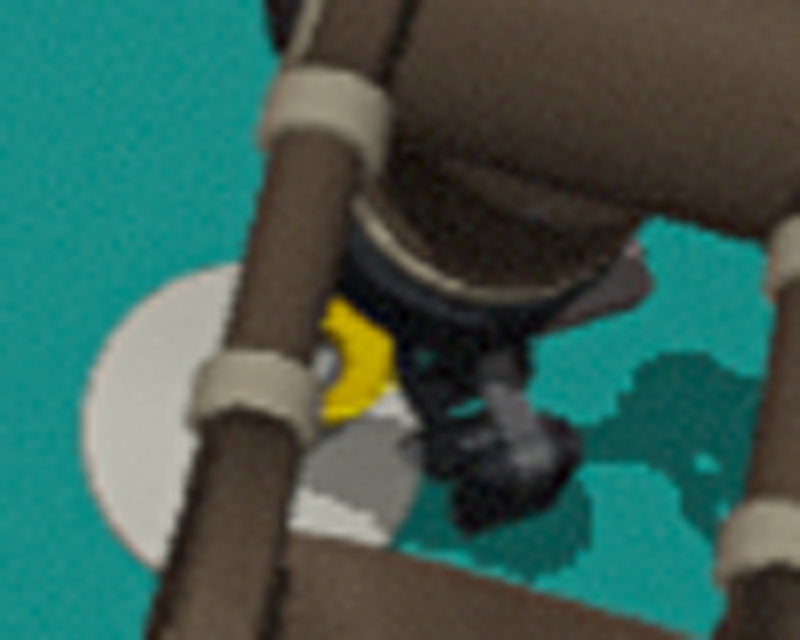

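```bash
python3 - <<'E'
from bench import ctrl
from h import *
d=pickle.load(open("d0.pkl","rb"))["top"]
q=atz(d,[(350.35,194.2)],.145)[0];print(q, q[:2]-[.5073,-.1333], "expect", R.from_euler("z",.256).apply([.015,-.095,0]))
s=ctrl.sense();print(togo(s,(.5327,-.2266,.25),14.7),togo(s,(.5327,-.2266,.14),14.7))
E
```

```text
[ 0.54519421 -0.22111207  0.145     ] [ 0.03789421 -0.08781207] expect [ 0.03856639 -0.08810581  0.        ]
(array([-0.15, -0.1 , -0.01]), array([-0.0946,  0.0022,  0.0586])) (array([-0.15, -0.1 , -0.01]), array([-0.0947,  0.0025,  0.1686]))
```

>>> step_arm:
  targets:
    - [0, 0, 0, -0.04, 0.001, 0, 1]
    - [0, 0, 0, -0.08, 0.002, 0.01, 1]
    - [0, 0, 0, -0.0945, 0.0022, 0.05, 1]
    - [0, 0, 0, -0.0945, 0.0022, 0.09, 1]
    - [0, 0, 0, -0.0945, 0.0022, 0.1, 1]
    - [0, 0, 0, -0.0945, 0.0022, 0.1, 1]
    - [0, 0, 0, -0.0945, 0.0022, 0.1, 1]

```text
clock: 11.1
eef_pos: [0.535, -0.2273, 0.2124]
orientation: [0.611, 0.792, 0.0, 0.002]
contact_force: [-0.4, -0.2, 0.1]
gripper_width: 1.003
```

```bash
python3 - <<'E'
from bench import ctrl
from h import *
s=ctrl.sense();print(s["clock"],s["eef_pos"],s["contact_force"]);print(togo(s,(.5327,-.2266,.14),14.7))
d=ctrl.read_camera("side");crop(d,(298,140),35,35,9,"pics/s6.png")
d=ctrl.read_camera("top");crop(d,(350,195),50,40,8,"pics/t6.png")
E
```

```text
11.1 [ 0.53496348 -0.22726922  0.21238019] [-0.3683841  -0.1938675   0.06307372]
(array([0.14, 0.13, 0.01]), array([ 0.0014, -0.0022,  0.0724]))
```

View pics/s6.png

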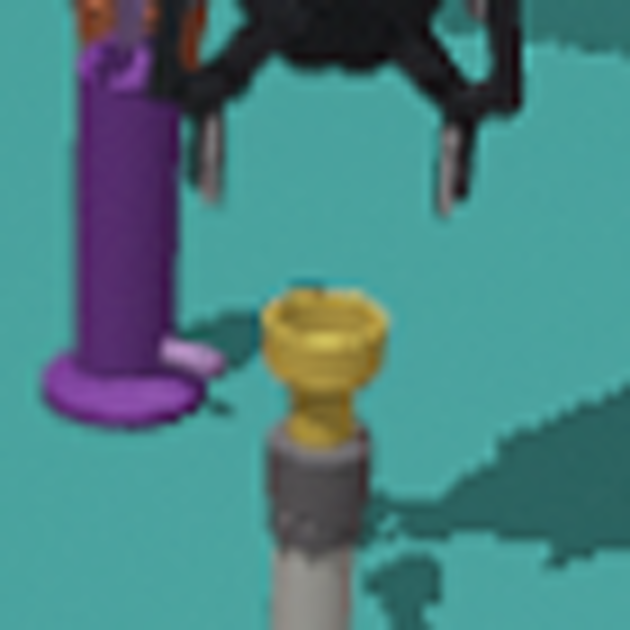

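View pics/t6.png

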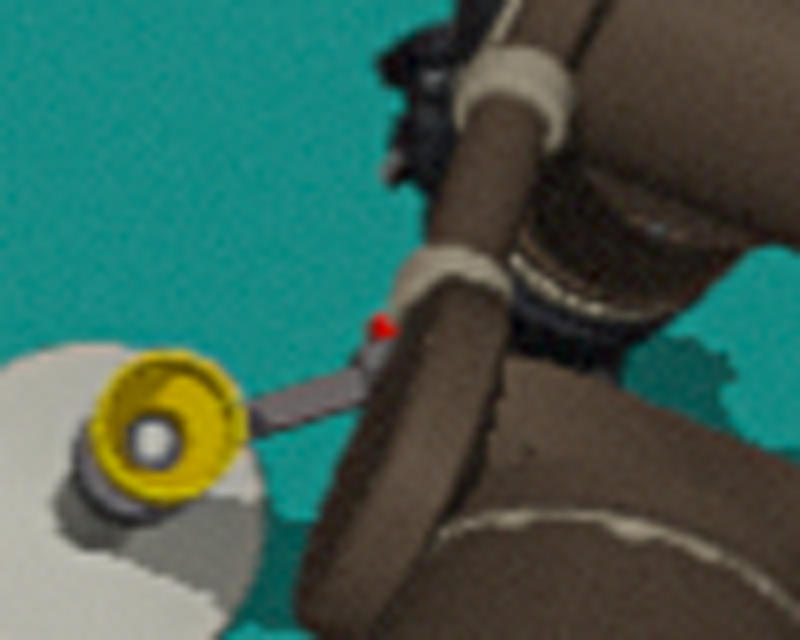

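>>> step_arm:
  targets:
    - [0, 0, 0, 0.001, -0.001, 0.02, 1]
    - [0, 0, 0, 0.001, -0.0018, 0.04, 1]
    - [0, 0, 0, 0.001, -0.0018, 0.055, 1]
    - [0, 0, 0, 0.001, -0.0018, 0.066, 1]
    - [0, 0, 0, 0.001, -0.0018, 0.072, 1]
    - [0, 0, 0, 0.001, -0.0018, 0.072, 1]
    - [0, 0, 0, 0.001, -0.0018, 0.072, 1]

```text
clock: 12.08
eef_pos: [0.5322, -0.2266, 0.139]
orientation: [0.611, 0.792, 0.0, 0.001]
contact_force: [0.0, 0.1, 0.3]
gripper_width: 1.003
```

```bash
python3 - <<'E'
from bench import ctrl
from h import *
s=ctrl.sense();print(s["clock"],s["eef_pos"],s["contact_force"]);print(togo(s,(.5327,-.2266,.14),14.7))
d=ctrl.read_camera("side");crop(d,(298,140),35,35,9,"pics/s7.png")
d=ctrl.read_camera("top");crop(d,(350,195),50,40,8,"pics/t7.png")
E
```

```text
12.075 [ 0.53220001 -0.22662193  0.13904155] [0.04149935 0.09055034 0.274704  ]
(array([ 0.05,  0.04, -0.01]), array([-0.0001,  0.0005, -0.001 ]))
```

View pics/s7.png

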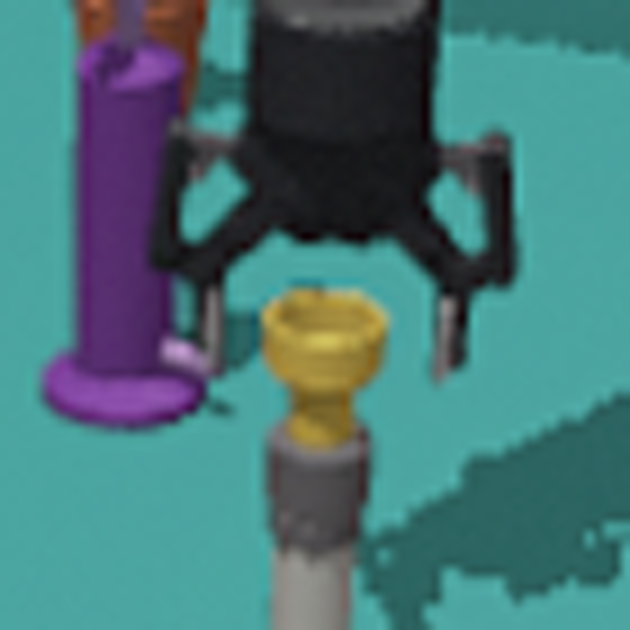

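View pics/t7.png

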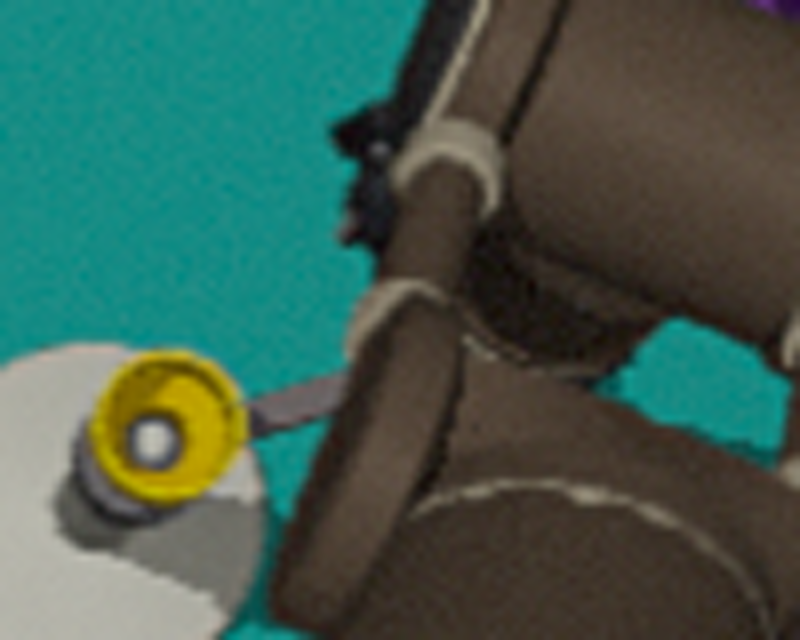

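>>> step_arm:
  targets:
    - [0, 0, 0, 0, 0.0005, 0, 0.7]
    - [0, 0, 0, 0, 0.0005, 0, 0.5]
    - [0, 0, 0, 0, 0.0005, 0, 0.4]
    - [0, 0, 0, 0, 0.0005, 0, 0.3]
    - [0, 0, 0, 0, 0.0005, 0, 0.2]
    - [0, 0, 0, 0, 0.0005, 0, 0.0]
    - [0, 0, 0, 0, 0.0005, 0, 0.0]
    - [0, 0, 0, 0, 0.0005, 0, 0.0]
    - [0, 0, 0, 0, 0.0005, 0, 0.0]
    - [0, 0, 0, 0, 0.0005, 0, 0.0]
    - [0, 0, 0, 0, 0.0005, 0, 0.0]

```text
clock: 13.55
eef_pos: [0.5316, -0.2265, 0.1393]
orientation: [0.611, 0.791, -0.0, -0.001]
contact_force: [-4.3, 0.5, 6.1]
gripper_width: 0.27
```

>>> step_arm:
  targets:
    - [0, 0, 0, 0, -0.0006, -0.002, 0]
    - [0, 0, 0, 0, -0.0006, -0.005, 0]
    - [0, 0, 0, 0, -0.0006, -0.01, 0]
    - [0, 0, 0, 0, -0.0006, -0.015, 0]
    - [0, 0, 0, 0, -0.0006, -0.02, 0]
    - [0, 0, 0, 0, -0.0006, -0.025, 0]
    - [0, 0, 0, 0, -0.0006, -0.03, 0]
    - [0, 0, 0, 0, -0.0006, -0.035, 0]
    - [0, 0, 0, 0, -0.0006, -0.038, 0]
    - [0, 0, 0, 0, -0.0006, -0.04, 0]
    - [0, 0, 0, 0, -0.0006, -0.04, 0]

```text
clock: 14.92
eef_pos: [0.5315, -0.2265, 0.1788]
orientation: [0.611, 0.792, -0.0, -0.0]
contact_force: [-0.4, -1.8, -2.0]
gripper_width: 0.264
```

```bash
python3 - <<'E'
from bench import ctrl
from h import *
s=ctrl.sense();print(s["clock"],s["eef_pos"],s["contact_force"],s["ft_torque"],s["gripper_width"])
d=ctrl.read_camera("side");crop(d,(298,140),35,35,9,"pics/s8.png")
E
```

```text
14.925 [ 0.53154771 -0.22651712  0.17880002] [-0.40498213 -1.84577897 -1.98984946] [-0.32407875 -0.22917989 -0.21828818] 0.2643178576531993
```

View pics/s8.png

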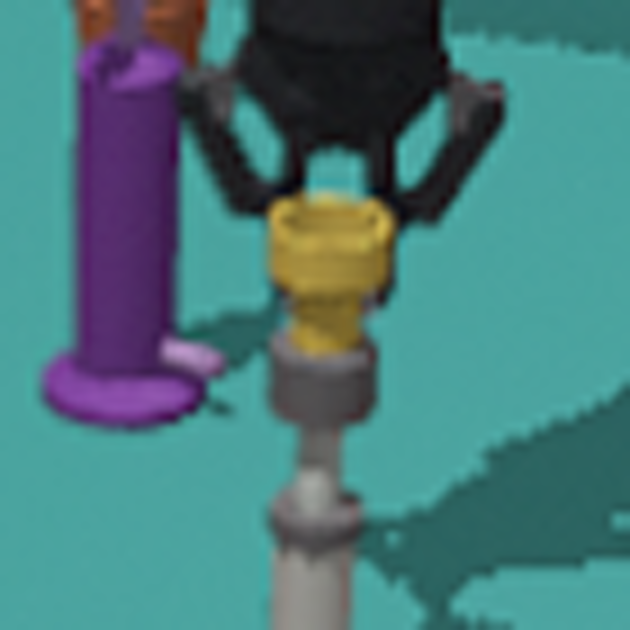

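Mast rising with the cup on it. I'll continue past the first stop.

>>> step_arm:
  targets:
    - [0, 0, 0, 0, 0, -0.003, 0]
    - [0, 0, 0, 0, 0, -0.008, 0]
    - [0, 0, 0, 0, 0, -0.014, 0]
    - [0, 0, 0, 0, 0, -0.02, 0]
    - [0, 0, 0, 0, 0, -0.026, 0]
    - [0, 0, 0, 0, 0, -0.032, 0]
    - [0, 0, 0, 0, 0, -0.038, 0]
    - [0, 0, 0, 0, 0, -0.044, 0]
    - [0, 0, 0, 0, 0, -0.05, 0]
    - [0, 0, 0, 0, 0, -0.056, 0]
    - [0, 0, 0, 0, 0, -0.06, 0]
    - [0, 0, 0, 0, 0, -0.06, 0]

```text
clock: 16.48
eef_pos: [0.5316, -0.2265, 0.2391]
orientation: [0.611, 0.792, -0.0, 0.0]
contact_force: [-2.1, -4.0, -1.8]
gripper_width: 0.269
```

>>> step_arm:
  targets:
    - [0, 0, 0, 0, 0, -0.003, 0]
    - [0, 0, 0, 0, 0, -0.007, 0]
    - [0, 0, 0, 0, 0, -0.011, 0]
    - [0, 0, 0, 0, 0, -0.014, 0]
    - [0, 0, 0, 0, 0, -0.017, 0]
    - [0, 0, 0, 0, 0, -0.018, 0]
    - [0, 0, 0, 0, 0, -0.018, 0]

```text
clock: 17.35
eef_pos: [0.5316, -0.2265, 0.2568]
orientation: [0.611, 0.792, -0.0, 0.0]
contact_force: [-2.0, -5.4, -3.0]
gripper_width: 0.266
```

>>> step_arm:
  targets:
    - [0, 0, 0, 0, 0, -0.001, 0]
    - [0, 0, 0, 0, 0, -0.002, 0]
    - [0, 0, 0, 0, 0, -0.003, 0]
    - [0, 0, 0, 0, 0, -0.003, 0]

```text
clock: 17.85
eef_pos: [0.5316, -0.2265, 0.2594]
orientation: [0.611, 0.792, -0.0, -0.0]
contact_force: [-1.5, -4.8, -3.5]
gripper_width: 0.262
```

>>> step_arm:
  targets:
    - [0, 0, 0, 0, 0, -0.001, 0]
    - [0, 0, 0, 0, 0, -0.002, 0]
    - [0, 0, 0, 0, 0, -0.002, 0]

```text
clock: 18.23
eef_pos: [0.5315, -0.2265, 0.2594]
orientation: [0.611, 0.792, -0.0, -0.0]
contact_force: [1.3, -6.4, -12.2]
gripper_width: 0.262
```

```bash
python3 - <<'E'
from bench import ctrl
from h import *
s=ctrl.sense();print(s["clock"],s["eef_pos"],s["contact_force"],s["ft_torque"],s["gripper_width"])
d=ctrl.read_camera("side");pickle.dump(d,open("d9.pkl","wb"))
x0,y0=263,85
im=cv2.resize(d["color"][y0:y0+65,x0:x0+70,::-1],None,fx=9,fy=9,interpolation=cv2.INTER_CUBIC)
for l,col in((.11,(255,0,0)),(.12,(0,0,255))):
  for r,z in((.023,.2),(.021,.15),(.013,.15)):
    q=((proj(d,circ(.5078,-.1365,z+l,r))-[x0,y0]+.5)*9).round().astype(np.int32);cv2.polylines(im,[q],True,col,1)
cv2.imwrite("pics/s9.png",im)
E
```

```text
18.225 [ 0.53153121 -0.2264687   0.25942516] [  1.34387409  -6.42127314 -12.21156184] [-0.79734351 -0.69664354 -0.20817223] 0.2619879884776827
```

View pics/s9.png

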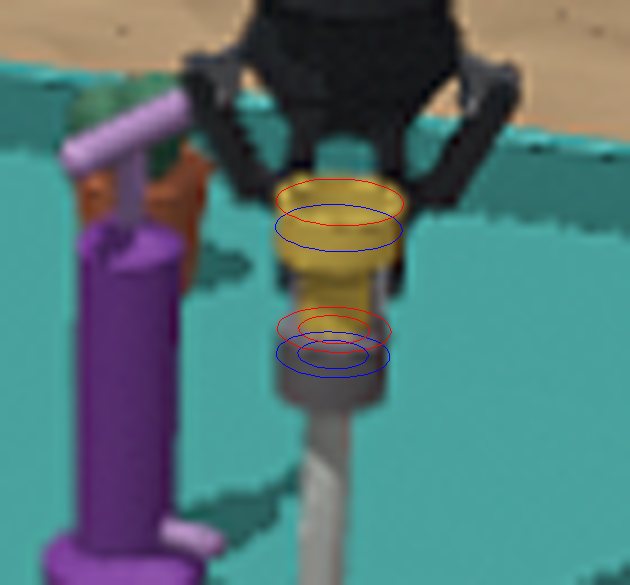

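>>> step_arm:
  targets:
    - [0, 0, 0, 0, 0, 0, 0]
    - [0, 0, 0, 0, 0, 0, 0]
    - [0, 0, 0, 0, 0, 0, 0]
    - [0, 0, 0, 0, 0, 0, 0]

```text
clock: 18.77
eef_pos: [0.5315, -0.2265, 0.2594]
orientation: [0.611, 0.792, -0.0, -0.0]
contact_force: [1.4, -6.0, -11.1]
gripper_width: 0.266
```

```bash
python3 - <<'E'
from bench import ctrl
from h import *
import cv2
d=ctrl.read_camera("top");cv2.imwrite("pics/tf.png",d["color"][:,:,::-1])
s=ctrl.sense();print(s["clock"],s["eef_pos"],s["contact_force"],s["gripper_width"])
E
```

```text
18.825 [ 0.53151205 -0.22647363  0.25941143] [  1.97995575  -6.28385628 -11.63856964] 0.26755594931137117
```

View pics/tf.png

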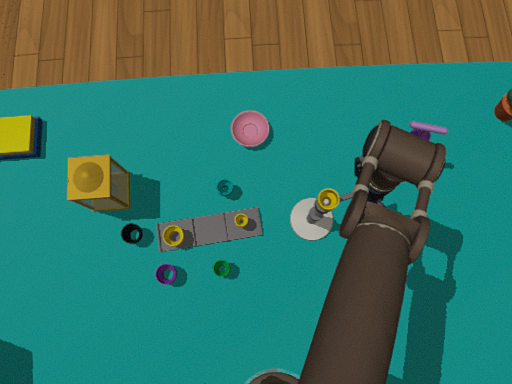

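The top view shows the cup on the raised mast at (327,200). The other cups are still at (173,236) and (241,220), and the lantern and dish have not moved. The pump's handle is still at (430,128).

```bash
python3 -c "
from bench import ctrl
print(ctrl.finish_job())"
```

```text
the job is handed in; nothing more can be done
None
```

I put the medium yellow cup, from the middle bay, down over the spigot and let go of it. Then I gripped the side handle with the button in, pulled the mast past its first stop to the top, and handed the job in at 18.8 s, still gripping. No verdict was reported.

**Cup:** After release the pictures showed it upright and centred, with the spigot in its bore. In the last pictures it was still upright on the raised mast.

**Button:** There is no direct reading of it. The opening held at 0.26–0.27, about 23 mm, which I read as the button being in; 30 mm would be out.

**Mast:** The tool rose 120 mm and stalled against the stop with about 12 N of pull, and the side picture matches full extension.

**Other things:** In the last top view the other two cups, the lantern and the dish look unmoved. The pump is mostly hidden by the arm there; the part of its handle that shows is where it was.

**Disagreements:** The two cameras put the same objects 3–6 mm apart along y. I aligned the cup by its position relative to the spigot in one picture. About 6 N of sideways force remained in the final grip.

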